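# Face up the milk tray

## Task

The four-lane tilting milk tray on the breakfast counter has one empty lane: take the spare black-capped milk bottle from the counter and stand it in that lane. Then lift the tray by its red handle, about 25 degrees, so that all four bottles slide into a single row against the tall fence, lower it gently until it lies flat again and let go. Keep every bottle from falling over and leave the other things on the counter where they are.

Things in the scene. Friction and masses are not known exactly. Their poses are not given: they have to be found in the camera images.
- tray (a joint): tilt of the tray about its hinge in rad: 0 flat on its base (as it starts), grows as the handle side is lifted, stop at 0.7. The tray (0.8 kg, four bottles come on top: 5 to 10 N at the handle) sinks back by its own weight if let go. Bottles begin to slide to the fence somewhere between 0.23 and 0.33 rad, slowly at first; at 0.4 to 0.5 they reach it within a second, and the fence holds them upright against it.
- handle (a point): middle of the red round handle bar, 12 mm thick, 98 mm free length along x, 75 mm above the counter when flat, 62 mm outside the tray's low rim. Axes are the tray's: x along the bar, across the lanes; y from the handle to the fence, along the lanes; z up. It turns with the tray. The bar can be pinched from above and turns between the pads.
- hinge (a point): middle of the hinge axis of the tray, 30 mm above the counter, under the fence; the axis runs along x. The handle is at (0, -315, +45) mm from here in the tray's axes. Fixed in place; axes as for the handle.
- lane1 (a point): lane 1 of 4 of the grey tray, counted along +x of the tray (centres 68 mm apart): the point on the lane's floor, 36 mm above the counter, where the middle of a bottle's foot stands when it touches the fence in the middle of the lane. Axes are the tray's. The lane is 62 mm wide between 12 mm high rails and is 230 mm long along y: from 25 mm beyond (the fence face, 55 mm high) to 205 mm before this point (a low rim, 16 mm high).
- lane2 (a point): lane 2 of 4 of the grey tray, counted along +x of the tray (centres 68 mm apart): the point on the lane's floor, 36 mm above the counter, where the middle of a bottle's foot stands when it touches the fence in the middle of the lane. Axes are the tray's. The lane is 62 mm wide between 12 mm high rails and is 230 mm long along y: from 25 mm beyond (the fence face, 55 mm high) to 205 mm before this point (a low rim, 16 mm high).
- lane3 (a point): lane 3 of 4 of the grey tray, counted along +x of the tray (centres 68 mm apart): the point on the lane's floor, 36 mm above the counter, where the middle of a bottle's foot stands when it touches the fence in the middle of the lane. Axes are the tray's. The lane is 62 mm wide between 12 mm high rails and is 230 mm long along y: from 25 mm beyond (the fence face, 55 mm high) to 205 mm before this point (a low rim, 16 mm high).
- lane4 (a point): lane 4 of 4 of the grey tray, counted along +x of the tray (centres 68 mm apart): the point on the lane's floor, 36 mm above the counter, where the middle of a bottle's foot stands when it touches the fence in the middle of the lane. Axes are the tray's. The lane is 62 mm wide between 12 mm high rails and is 230 mm long along y: from 25 mm beyond (the fence face, 55 mm high) to 205 mm before this point (a low rim, 16 mm high).
- milk_a_mid (a point): round small milk bottle, cream with a black cap: body 50 mm in diameter up to 52 mm, shoulder, neck 32 mm, cap 38 mm in diameter from 74 to 96 mm above its foot; 0.15 to 0.28 kg. This point is on its axis 48 mm above its foot (half-way up); z is up along the bottle. It stands in one of the tray's lanes, away from the fence; a, b and c are in any order.
- milk_b_mid (a point): round small milk bottle, cream with a black cap: body 50 mm in diameter up to 52 mm, shoulder, neck 32 mm, cap 38 mm in diameter from 74 to 96 mm above its foot; 0.15 to 0.28 kg. This point is on its axis 48 mm above its foot (half-way up); z is up along the bottle. It stands in one of the tray's lanes, away from the fence; a, b and c are in any order.
- milk_c_mid (a point): round small milk bottle, cream with a black cap: body 50 mm in diameter up to 52 mm, shoulder, neck 32 mm, cap 38 mm in diameter from 74 to 96 mm above its foot; 0.15 to 0.28 kg. This point is on its axis 48 mm above its foot (half-way up); z is up along the bottle. It stands in one of the tray's lanes, away from the fence; a, b and c are in any order.
- spare_mid (a point): round small milk bottle, cream with a black cap: body 50 mm in diameter up to 52 mm, shoulder, neck 32 mm, cap 38 mm in diameter from 74 to 96 mm above its foot; 0.15 to 0.28 kg. This point is on its axis 48 mm above its foot (half-way up); z is up along the bottle. It is the spare, standing on the counter beside the tray.
- syrup: brown syrup bottle with a brass cap, 54 mm in diameter, 118 mm high; a bystander, leave it alone. Origin at the middle of its underside, z up.
- cleaner: blue cleaner bottle with a white cap, 58 mm in diameter, 112 mm high; a bystander, leave it alone. Origin at the middle of its underside, z up.
- jug: steel milk jug with a side handle, 84 mm in diameter, 100 mm high; a bystander, leave it alone. Origin at the middle of its underside, z up.

How it is judged:
By the outcome, as a careful person would: the job done as asked, in the order asked, and still so for the second after the job is handed in, with the robot touching nothing.
It also fails if it takes over 64 s, if anything falls off the work surface, if the arm or the gripper's body presses on something with over 40 N, if the wrist force passes 120 N, or if a joint passes its speed limit or range.

## Robot

A 7-joint arm with a two-finger parallel gripper is mounted at the origin on the work surface. World frame = base frame: x ahead of the robot, y to its left, z up, the work surface at z = 0. Lengths are in mm, angles in rad, forces in N, time in s.
With the tool pointing down it reaches from about 425 to 1025 mm from the base axis. Payload 9.4 kg.
Tool frame: the origin (TCP) lies midway between the tips of the shut fingers; the grasp point (between the pads) lies r.grip_depth behind it (r.grip_depth is the distance from the TCP to the grasp point, in mm); x points along the fingers, y is the direction in which the jaws open and shut, and the axes are right-handed (so a half turn about x gives the same grasp; the last joint's range is limited). The gripper opens to 85 mm and grips with 20 to 120 N. Pads are 22 mm wide; open, the fingers measure 114 mm over their backs; the gripper's body (76 mm by 85 mm) begins 54 mm behind the grasp point. The pads swing forward as they close: fully open they stand 13 mm farther back than shut.
Start: joints at [-1.281, 0.599, -0.003, 1.599, 0.002, 0.943, -0.08], TCP at [260.011, 676.771, 231.275] pointing down, gripper open.
Joint ranges: [-2.57, 2.57], [-0.35, 1.97], [-1.29, 1.29], [0.11, 2.56], [-1.05, 4.19], [0.11, 1.86], [-2.63, 2.63]. Speed limits (rad/s): [2.22, 2.22, 3.01, 3.01, 3.14, 3.14, 3.14].

## Interface

Orientations are given as a rotation vector (axis times angle).
In Python, from cell import r, imaging gives the robot as it stands. The module is installed in compiled form; this text tells all that it offers.
- The arm moves only by the shell command python3 -m inch 'ROWS' [FORCE]. ROWS is JSON, a list of rows, each an object with "translation": the shift along the world's x, y, z in mm, a list of three; "turn": the turn, a rotation vector about the world's x, y, z in rad, a list of three; "claw": the closure, from 0 (fully open) to 1 (shut). In form: [{"translation": [dx, dy, dz], "turn": [rx, ry, rz], "claw": claw}, ...]. A call has 1 to 12 rows; each row is the pose to reach, as a shift and turn from the pose commanded when the call began; what a row does not reach only later rows make up. A row lasts 1/12 s, in which the tool goes at most 41.7 mm and 7.16 degrees, less where a joint would pass 70% of its speed; a pose out of reach is approached as far as the arm can. A call with a gripper value outside its range is refused whole. The fingers move at their own pace and stop on an object; FORCE is the grip in N (left out, the last holds). Time passes only in rows, so rows that repeat a pose let the fingers close. It gives the time, the measured TCP pose, the force and the opening at its end, in the units of the state.
- r.get_obs(): the state, without advancing time (a new reading comes with each control period).
- imaging.grab_frame(name): name is "scene" or "top"; returns a dict with "color" (420x560x3 uint8, blue, green, red), "range_z" (420x560 float32, mm along the optical axis (not along the pixel's ray), 0 where there is no reading), "camera_matrix" (3x3 intrinsics, pixels), "distortion" ([k1, k2, p1, p2, k3] as OpenCV has them; the pictures are not rectified), "cam_to_world" (4x4, takes a point from camera to world coordinates). Camera axes: x right, y down, z forward; pixel columns grow to the right and rows downward; lengths in mm; the calibration is good to about 2 mm. A picture is of the moment at which its call begins.
- r.sign_off(): hands the job in, once; it reports no verdict.
The state is a dict: "t": time; "q": joint angles; "qvel": joint speeds; "effort": joint torques, N m; "eef_pos": TCP position; "eef_rot": TCP orientation; "contact_force": force on the tool from outside, world axes, zero at the start; "moment": the same for the moment, N m; "finger_gap": finger opening in mm.
Only numpy, scipy, OpenCV 4.12 (cv2) and the standard library are available. Lean on these libraries where they do the work, as an engineer would, in place of code of your own. Each camera call takes 0.05 s, during which the arm holds its last target. There are 200 camera calls.

## Working session

There is one attempt and no reset: what is moved stays moved. The work goes in short steps, Python scripts to look and compute and a shell command to move; the robot and the scene stay as the last step left them, time stands still between calls to the robot, and variables do not carry over. Pictures are saved under pics/ and viewed, about 8 in all and at most 12, crops included, and the job is handed in when it is done.

```bash
mkdir -p pics; cat > h.py <<'E'
import numpy as np, cv2, pickle
from cell import r, imaging
def grab(n,tag):
    f=imaging.grab_frame(n); pickle.dump(f,open(f'{n}_{tag}.pkl','wb')); cv2.imwrite(f'pics/{n}_{tag}.png',f['color']); return f
def ld(n,tag): return pickle.load(open(f'{n}_{tag}.pkl','rb'))
def ray(f,u,v):
    p=cv2.undistortPoints(np.array([[[u,v]]],float),f['camera_matrix'],np.array(f['distortion'],float))[0,0]
    return np.array([p[0],p[1],1.])
def onz(f,u,v,z):
    T=f['cam_to_world']; d=T[:3,:3]@ray(f,u,v); o=T[:3,3]; return o+d*(z-o[2])/d[2]
def dep(f,u,v):
    z=np.median(f['range_z'][int(v)-1:int(v)+2,int(u)-1:int(u)+2]); T=f['cam_to_world']; return T[:3,:3]@(ray(f,u,v)*z)+T[:3,3]
def cloud(f):
    H,W=f['range_z'].shape; u,v=np.meshgrid(np.arange(W),np.arange(H))
    p=cv2.undistortPoints(np.stack([u.ravel(),v.ravel()],1).astype(float)[:,None],f['camera_matrix'],np.array(f['distortion'],float))[:,0]
    z=f['range_z'].ravel(); P=np.c_[p*z[:,None],z]; T=f['cam_to_world']; return (P@T[:3,:3].T+T[:3,3]).reshape(H,W,3)
E
python3 - <<'E'
from h import *
for n in("scene","top"):
    f=grab(n,'0'); print(n,f['cam_to_world'].round(2).tolist())
o=r.get_obs(); print({k:np.round(v,3) for k,v in o.items()}, r.grip_depth)
E
```

```text
scene [[-0.45, 0.61, -0.65, 1446.61], [0.89, 0.31, -0.32, 446.43], [0.01, -0.73, -0.68, 1013.35], [0.0, 0.0, 0.0, 1.0]]
top [[-0.01, -0.98, 0.18, 364.32], [-1.0, 0.01, -0.02, 7.7], [0.02, -0.18, -0.98, 1284.71], [0.0, 0.0, 0.0, 1.0]]
{'t': np.float64(0.1), 'q': array([-1.281,  0.6  , -0.003,  1.6  ,  0.002,  0.943, -0.08 ]), 'qvel': array([ 0.   , -0.001,  0.001, -0.002, -0.   ,  0.001,  0.   ]), 'effort': array([ 6.0000e-03, -7.7799e+01,  1.5700e+00, -2.5863e+01,  1.3000e-02,
        5.0000e-03, -0.0000e+00]), 'eef_pos': array([259.865, 676.379, 230.501]), 'eef_rot': array([ 0.287,  1.552, -0.289]), 'contact_force': array([-0.238,  0.251, -0.525]), 'moment': array([-0.077,  0.007, -0.03 ]), 'finger_gap': np.float64(85.676)} 18.700000000000003
```

View pics/top_0.png

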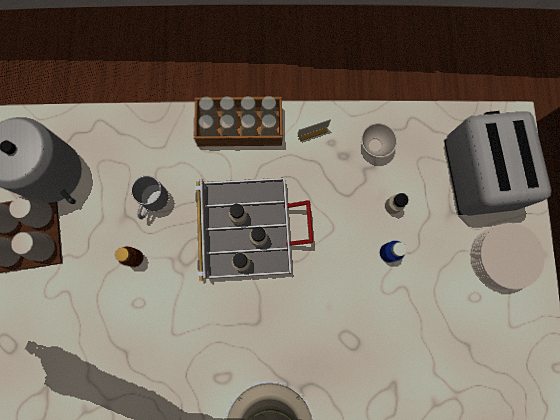

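View pics/scene_0.png

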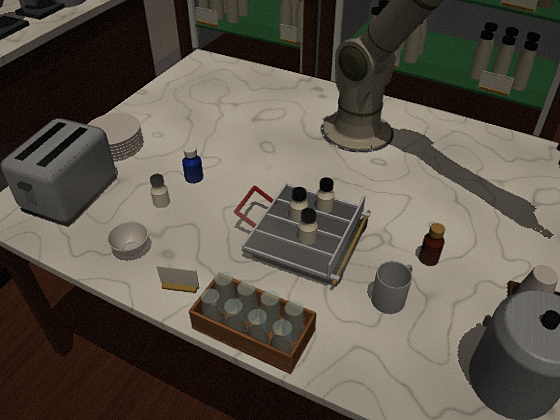

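```bash
python3 - <<'E'
from h import *
for n in("scene","top"):
    f=ld(n,'0');T=np.linalg.inv(f['cam_to_world'])
    for P in ([0,0,0],[260,676,231],[500,0,0]):
        rv,_=cv2.Rodrigues(T[:3,:3]); print(n,P,cv2.projectPoints(np.array([P],float),rv,T[:3,3],f['camera_matrix'],np.array(f['distortion'],float))[0].ravel().round(1))
f=ld('top','0')
for nm,u,v in [('spare',402,200),('m1',237,211),('m2',259,234),('m3',240,260),('cleaner',398,248),('syrup',122,254),('handle',311,223),('hA',313,203),('hB',309,243),('floor',245,190),('counter',350,300),('jug',150,185)]: print(nm,dep(f,u,v).round(0))
f=ld('scene','0')
for nm,u,v in [('spare',156,178),('m?',326,183),('m?',299,194),('m?',308,215),('handle',246,198)]: print(nm,dep(f,u,v).round(0))
a=ld('top','0')['color'][165:290,185:425]; b=ld('scene','0')['color'][140:290,140:380]
cv2.imwrite('pics/c0.png',np.vstack([cv2.resize(a,(0,0),fx=2.5,fy=2.5,interpolation=2),cv2.resize(b,(0,0),fx=2.5*240/240,fy=1.9,interpolation=2)][:1]))
cv2.imwrite('pics/c1.png',cv2.resize(a,(0,0),fx=3.3,fy=3.3,interpolation=2))
cv2.imwrite('pics/c2.png',cv2.resize(b,(0,0),fx=3.3,fy=3.3,interpolation=2))
E
```

```text
scene [0, 0, 0] [356.2 130.6]
scene [260, 676, 231] [574.9 179.2]
scene [500, 0, 0] [293.5 218.2]
top [0, 0, 0] [268.2 427.1]
top [260, 676, 231] [-18.1 341. ]
top [500, 0, 0] [266.  247.6]
spare [ 618. -382.   99.]
m1 [585.  77. 134.]
m2 [522.  19. 133.]
m3 [454.  69. 133.]
cleaner [ 482. -357.  114.]
syrup [474. 385. 119.]
handle [ 559. -126.   81.]
hA [ 632. -143.    1.]
hB [ 504. -120.   72.]
floor [666.  60.  36.]
counter [ 344. -241.    1.]
jug [691. 346.   9.]
spare [ 623. -377.   97.]
m? [463.  76. 134.]
m? [535.  31. 133.]
m? [597.  86. 133.]
handle [ 563. -116.   80.]
```

View pics/c1.png

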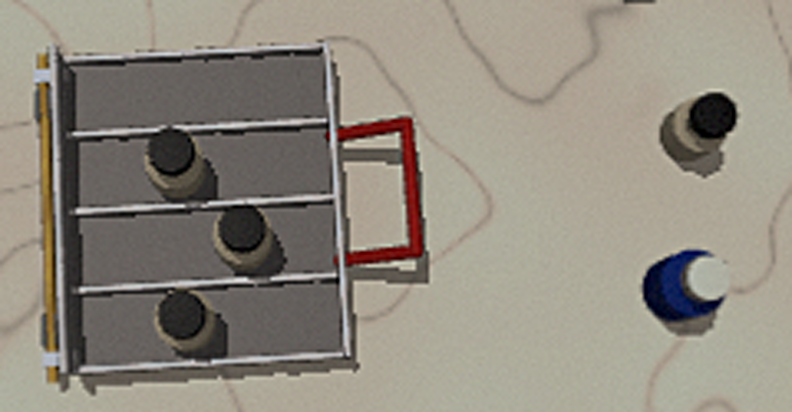

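View pics/c2.png

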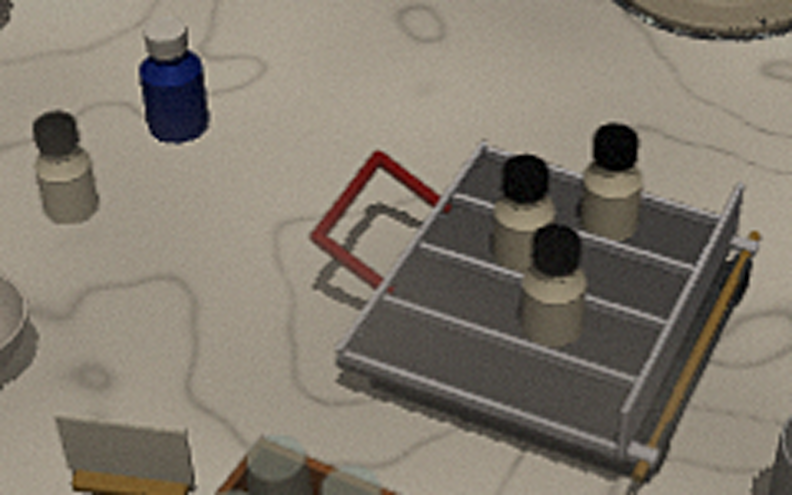

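```bash
python3 - <<'E'
from h import *
t=ld('top','0');s=ld('scene','0')
def tri(a,b):
    A=[];B=[]
    for f,(u,v) in((t,a),(s,b)):
        o=f['cam_to_world'][:3,3];d=f['cam_to_world'][:3,:3]@ray(f,u,v);d/=np.linalg.norm(d)
        M=np.eye(3)-np.outer(d,d);A.append(M);B.append(M@o)
    p=np.linalg.solve(sum(A),sum(B)); return p.round(1), [float(np.linalg.norm(M@p-b).round(1)) for M,b in zip(A,B)]
C=lambda x,y:(x/3.3+185,y/3.3+165); S=lambda x,y:(x/3.3+140,y/3.3+140)
print('hfar',tri(C(408,122),S(317,237)),'hnear',tri(C(417,250),S(378,155)))
print('cap spare',tri(C(713,115),S(55,133)))
for n,a,b in(('m4s',C(171,151),S(557,250)),('m2',C(243,228),S(525,178)),('m1',C(183,315),S(615,147))):print(n,tri(a,b))
for n,a,b in((1,(70,60),(325,45)),(2,(72,134),(333,122)),(3,(75,212),(338,198)),(4,(78,290),(342,276)),(5,(82,370),(347,355))):
    print('rail',n,onz(t,*C(*a),48).round(0)[:2],onz(t,*C(*b),48).round(0)[:2])
print('fence top',onz(t,*C(57,50),91).round(0),onz(t,*C(66,370),91).round(0), 'tri',tri(C(57,50),S(627,412)),tri(C(66,370),S(740,190)))
# clouds
for n,f in(('t',t),('s',s)):
    P=cloud(f).reshape(-1,3);c=f['color'].reshape(-1,3).astype(int)
    red=(c[:,2]>110)&(c[:,1]<60)&(c[:,0]<60)&(abs(P[:,0]-560)<100)&(P[:,1]<-90)&(P[:,1]>-180)&(P[:,2]>65)
    q=P[red];
    if len(q)>5:
        print(n,'red',len(q),q[:,2].max().round(0),q.mean(0).round(1),np.polyfit(q[:,0],q[:,1],1).round(3), q[:,0].min().round(0),q[:,0].max().round(0))
    k=(abs(P[:,0]-618)<45)&(abs(P[:,1]+380)<45)&(P[:,2]>90); print(n,'spare cap',P[k].mean(0).round(1),P[k].min(0).round(0),P[k].max(0).round(0))
    for x,y in((585,77),(522,19),(454,69)):
        k=(abs(P[:,0]-x)<30)&(abs(P[:,1]-y)<30)&(P[:,2]>127);print(n,P[k].mean(0).round(1),P[k].max(0).round(0)-P[k].min(0).round(0))
E
```

```text
hfar (array([ 618.8, -118.9,   74.1]), [3.1, 3.1]) hnear (array([ 508.3, -123.5,   76. ]), [2.6, 2.6])
cap spare (array([ 620.2, -381.6,   85.5]), [2.2, 2.2])
m4s (array([587.2,  81. , 120.1]), [2.5, 2.5])
m2 (array([522.8,  22.5, 120. ]), [2.6, 2.6])
m1 (array([453. ,  71.4, 119.2]), [2.5, 2.5])
rail 1 [685. 172.] [696. -53.]
rail 2 [618. 169.] [626. -59.]
rail 3 [549. 166.] [559. -62.]
rail 4 [482. 163.] [491. -64.]
rail 5 [414. 158.] [424. -67.]
fence top [682. 178.  91.] [412. 166.  91.] tri (array([683.2, 182.4,  82.6]), [3.9, 3.9]) (array([411.7, 170.5,  79.5]), [2.8, 2.8])
t red 101 87.0 [ 561.2 -117.1   79.5] [ 2.60000e-02 -1.31908e+02] 506.0 623.0
t spare cap [ 620.8 -380.6   97.1] [ 603. -399.   90.] [ 639. -363.  103.]
t [587.5  79.6 132.8] [36. 35. 11.]
t [523.8  22.5 133.1] [35. 34. 11.]
t [454.2  71.1 132.8] [37. 35. 11.]
s red 21 83.0 [ 616.4 -105.4   75. ] [ 1.94000e-01 -2.25146e+02] 557.0 625.0
s spare cap [ 622.7 -377.1   96.2] [ 601. -397.   90.] [ 642. -361.  102.]
s [590.4  81.8 132. ] [40. 37.  9.]
s [526.2  24.6 131.9] [40. 38.  9.]
s [457.9  73.2 132. ] [37. 38. 10.]
```

```bash
python3 - <<'E'
from h import *
from scipy.spatial.transform import Rotation as R
o=r.get_obs(); A=R.from_rotvec(o['eef_rot']); print(A.as_matrix().round(3))
for a in (0.043,0.043+np.pi):
    y=np.array([-np.sin(a),np.cos(a),0]);x=np.array([0,0,-1.]);B=R.from_matrix(np.c_[x,y,np.cross(x,y)])
    print((B*A.inv()).as_rotvec().round(3))
E
```

```text
[[-0.     0.359  0.933]
 [-0.001  0.933 -0.359]
 [-1.    -0.001  0.   ]]
[ 0.001 -0.     0.41 ]
[-0.000e+00 -2.000e-03 -2.732e+00]
```

```bash
python3 -m inch '[{"translation":[130,-380,0],"turn":[0,0,0.2],"claw":0},{"translation":[130,-380,0],"turn":[0,0,0.2],"claw":0},{"translation":[130,-380,0],"turn":[0,0,0.2],"claw":0},{"translation":[130,-380,0],"turn":[0,0,0.2],"claw":0},{"translation":[130,-380,0],"turn":[0,0,0.2],"claw":0},{"translation":[130,-380,0],"turn":[0,0,0.2],"claw":0},{"translation":[130,-380,0],"turn":[0,0,0.2],"claw":0},{"translation":[130,-380,0],"turn":[0,0,0.2],"claw":0},{"translation":[130,-380,0],"turn":[0,0,0.2],"claw":0},{"translation":[130,-380,0],"turn":[0,0,0.2],"claw":0},{"translation":[130,-380,0],"turn":[0,0,0.2],"claw":0},{"translation":[130,-380,0],"turn":[0,0,0.2],"claw":0}]'
```

```text
t: 1.1
eef_pos: [390.6, 295.2, 231.4]
eef_rot: [0.133, 1.567, -0.134]
contact_force: [-0.3, 1.4, -0.1]
finger_gap: 85.4
```

```bash
python3 -m inch '[{"translation":[120,-380,0],"turn":[0,0,0.21],"claw":0},{"translation":[120,-380,0],"turn":[0,0,0.21],"claw":0},{"translation":[120,-380,0],"turn":[0,0,0.21],"claw":0},{"translation":[120,-380,0],"turn":[0,0,0.21],"claw":0},{"translation":[120,-380,0],"turn":[0,0,0.21],"claw":0},{"translation":[120,-380,0],"turn":[0,0,0.21],"claw":0},{"translation":[120,-380,0],"turn":[0,0,0.21],"claw":0},{"translation":[120,-380,0],"turn":[0,0,0.21],"claw":0},{"translation":[120,-380,0],"turn":[0,0,0.21],"claw":0},{"translation":[120,-380,0],"turn":[0,0,0.21],"claw":0},{"translation":[120,-380,0],"turn":[0,0,0.21],"claw":0},{"translation":[120,-380,0],"turn":[0,0,0.21],"claw":0}]'
python3 -m inch '[{"translation":[111,-296,-80],"turn":[0,0,0],"claw":0},{"translation":[111,-296,-80],"turn":[0,0,0],"claw":0},{"translation":[111,-296,-80],"turn":[0,0,0],"claw":0},{"translation":[111,-296,-80],"turn":[0,0,0],"claw":0},{"translation":[111,-296,-80],"turn":[0,0,0],"claw":0},{"translation":[111,-296,-80],"turn":[0,0,0],"claw":0},{"translation":[111,-296,-80],"turn":[0,0,0],"claw":0},{"translation":[111,-296,-80],"turn":[0,0,0],"claw":0},{"translation":[111,-296,-80],"turn":[0,0,0],"claw":0},{"translation":[111,-296,-80],"turn":[0,0,0],"claw":0},{"translation":[111,-296,-80],"turn":[0,0,0],"claw":0},{"translation":[111,-296,-80],"turn":[0,0,0],"claw":0}]'
python3 -c "
from h import *
f=grab('scene','1');cv2.imwrite('pics/s1.png',cv2.resize(f['color'][60:260,60:340],(0,0),fx=2.8,fy=2.8,interpolation=2));print(r.get_obs()['q'].round(2))"
```

```text
t: 2.1
eef_pos: [510.8, -83.3, 230.9]
eef_rot: [-0.033, 1.571, 0.033]
contact_force: [0.5, 0.6, -0.3]
finger_gap: 85.4
t: 3.1
eef_pos: [622.1, -376.0, 151.5]
eef_rot: [-0.035, 1.57, 0.038]
contact_force: [-0.5, 0.6, 0.5]
finger_gap: 85.2
[ 0.47  0.68  0.    1.66 -0.    0.8   2.09]
```

View pics/s1.png

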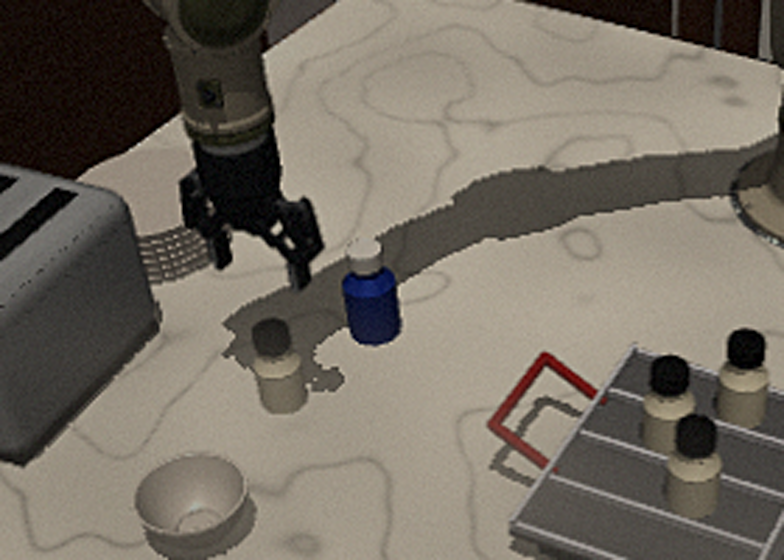

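```bash
python3 -m inch '[{"translation":[0,-3,-20],"turn":[0,0,0],"claw":0},{"translation":[0,-3,-40],"turn":[0,0,0],"claw":0},{"translation":[0,-3,-55],"turn":[0,0,0],"claw":0},{"translation":[0,-3,-65],"turn":[0,0,0],"claw":0},{"translation":[0,-3,-75],"turn":[0,0,0],"claw":0},{"translation":[0,-3,-85],"turn":[0,0,0],"claw":0},{"translation":[0,-3,-85],"turn":[0,0,0],"claw":0}]'
python3 -m inch '[{"translation":[0,0,0],"turn":[0,0,0],"claw":0.3},{"translation":[0,0,0],"turn":[0,0,0],"claw":0.4},{"translation":[0,0,0],"turn":[0,0,0],"claw":0.5},{"translation":[0,0,0],"turn":[0,0,0],"claw":0.6},{"translation":[0,0,0],"turn":[0,0,0],"claw":0.7},{"translation":[0,0,0],"turn":[0,0,0],"claw":0.8},{"translation":[0,0,0],"turn":[0,0,0],"claw":0.8},{"translation":[0,0,0],"turn":[0,0,0],"claw":0.8},{"translation":[0,0,0],"turn":[0,0,0],"claw":0.8},{"translation":[0,0,0],"turn":[0,0,0],"claw":0.8}]' 35
```

```text
t: 3.73
eef_pos: [620.5, -381.3, 64.7]
eef_rot: [-0.034, 1.572, 0.035]
contact_force: [0.3, 0.0, -0.8]
finger_gap: 85.3
t: 4.57
eef_pos: [621.5, -382.4, 67.2]
eef_rot: [-0.034, 1.569, 0.034]
contact_force: [0.1, 0.8, 5.5]
finger_gap: 37.0
```

```bash
python3 -m inch '[{"translation":[0,0,10],"turn":[0,0,0],"claw":0.8},{"translation":[0,0,25],"turn":[0,0,0],"claw":0.8},{"translation":[0,0,45],"turn":[0,0,0],"claw":0.8},{"translation":[0,0,65],"turn":[0,0,0],"claw":0.8},{"translation":[0,0,85],"turn":[0,0,0],"claw":0.8},{"translation":[0,0,100],"turn":[0,0,0],"claw":0.8},{"translation":[0,0,110],"turn":[0,0,0],"claw":0.8},{"translation":[0,0,110],"turn":[0,0,0],"claw":0.8}]'
python3 -m inch '[{"translation":[4,15,0],"turn":[0,0,0],"claw":0.8},{"translation":[8,40,0],"turn":[0,0,0],"claw":0.8},{"translation":[10,65,0],"turn":[0,0,0],"claw":0.8},{"translation":[12,90,0],"turn":[0,0,0],"claw":0.8},{"translation":[14,115,0],"turn":[0,0,0],"claw":0.8},{"translation":[16,140,0],"turn":[0,0,0],"claw":0.8},{"translation":[18,165,0],"turn":[0,0,0],"claw":0.8},{"translation":[20,190,0],"turn":[0,0,0],"claw":0.8},{"translation":[22,215,0],"turn":[0,0,0],"claw":0.8},{"translation":[24,240,0],"turn":[0,0,0],"claw":0.8},{"translation":[26,265,0],"turn":[0,0,0],"claw":0.8},{"translation":[28,290,0],"turn":[0,0,0],"claw":0.8}]'
python3 -m inch '[{"translation":[2,25,0],"turn":[0,0,0],"claw":0.8},{"translation":[4,50,0],"turn":[0,0,0],"claw":0.8},{"translation":[6,75,0],"turn":[0,0,0],"claw":0.8},{"translation":[8,95,0],"turn":[0,0,0],"claw":0.8},{"translation":[8,110,0],"turn":[0,0,0],"claw":0.8},{"translation":[8,120,0],"turn":[0,0,0],"claw":0.8},{"translation":[8,125,0],"turn":[0,0,0],"claw":0.8},{"translation":[8,125,0],"turn":[0,0,0],"claw":0.8},{"translation":[8,125,0],"turn":[0,0,0],"claw":0.8}]'
python3 - <<'E'
from h import *
o=r.get_obs(); print(o['eef_pos'].round(1))
f=grab('scene','2');g=grab('top','2')
cv2.imwrite('pics/s2.png',np.hstack([cv2.resize(f['color'][100:300,220:400],(378,420),interpolation=2),cv2.resize(g['color'][140:290,170:320],(420,420),interpolation=2)]))
P=cloud(f).reshape(-1,3); c=f['color'].reshape(-1,3).astype(int)
k=(abs(P[:,0]-657)<45)&(abs(P[:,1]-35)<45)&(P[:,2]>85)&(P[:,2]<165); q=P[k];cc=c[k]
print(len(q),q.min(0).round(0),q.max(0).round(0))
for z in range(85,165,8):
    m=(q[:,2]>=z)&(q[:,2]<z+8)
    if m.sum()>3: print(z,m.sum(),q[m].min(0).round(0)[:2],q[m].max(0).round(0)[:2],cc[m].mean(0).round(0))
E
```

```text
t: 5.23
eef_pos: [621.9, -383.0, 179.7]
eef_rot: [-0.035, 1.567, 0.032]
contact_force: [0.2, -0.7, -1.7]
finger_gap: 37.4
t: 6.23
eef_pos: [648.2, -90.1, 175.1]
eef_rot: [-0.034, 1.573, 0.035]
contact_force: [-0.0, -0.4, -2.7]
finger_gap: 37.0
t: 6.98
eef_pos: [656.8, 31.7, 176.1]
eef_rot: [-0.034, 1.571, 0.033]
contact_force: [-0.6, -1.0, -1.7]
finger_gap: 37.2
[656.8  31.7 176.1]
341 [613.  10.  94.] [684.  78. 165.]
109 34 [651.  15.] [683.  58.] [77. 90. 98.]
117 44 [650.  15.] [684.  59.] [76. 90. 97.]
125 50 [650.  15.] [684.  60.] [76. 91. 98.]
133 44 [649.  16.] [683.  58.] [77. 92. 99.]
141 46 [652.  17.] [682.  58.] [76. 91. 98.]
149 45 [648.  17.] [683.  57.] [75. 90. 97.]
157 77 [641.  10.] [684.  58.] [ 91. 109. 117.]
```

View pics/s2.png

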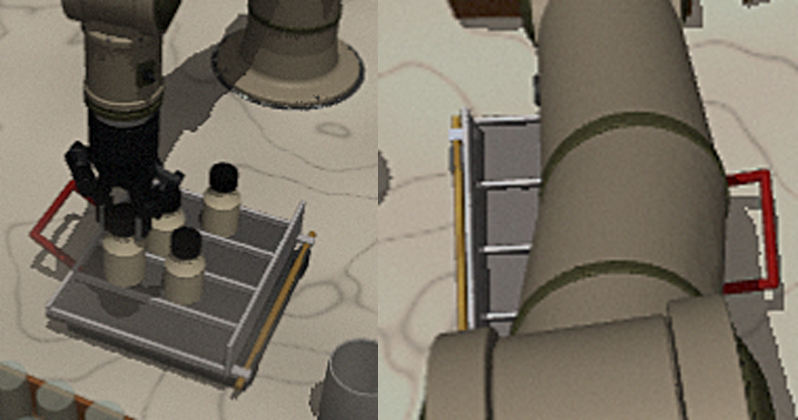

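```bash
python3 -m inch '[{"translation":[1,2,-20],"turn":[0,0,0],"claw":0.8},{"translation":[1,2,-40],"turn":[0,0,0],"claw":0.8},{"translation":[1,2,-50],"turn":[0,0,0],"claw":0.8},{"translation":[1,2,-58],"turn":[0,0,0],"claw":0.8},{"translation":[1,2,-64],"turn":[0,0,0],"claw":0.8},{"translation":[1,2,-68],"turn":[0,0,0],"claw":0.8},{"translation":[1,2,-68],"turn":[0,0,0],"claw":0.8},{"translation":[1,2,-68],"turn":[0,0,0],"claw":0.8}]'
python3 -m inch '[{"translation":[0,0,-2],"turn":[0,0,0],"claw":0.8},{"translation":[0,0,-4],"turn":[0,0,0],"claw":0.8},{"translation":[0,0,-4],"turn":[0,0,0],"claw":0.8},{"translation":[0,0,-4],"turn":[0,0,0],"claw":0.8}]'
```

```text
t: 7.75
eef_pos: [658.3, 34.7, 108.7]
eef_rot: [-0.034, 1.57, 0.034]
contact_force: [-0.5, -0.2, -3.5]
finger_gap: 37.4
t: 8.08
eef_pos: [658.1, 34.8, 104.4]
eef_rot: [-0.034, 1.57, 0.034]
contact_force: [0.0, -0.4, -2.4]
finger_gap: 37.2
```

```bash
python3 -m inch '[{"translation":[0,0,-1],"turn":[0,0,0],"claw":0.8},{"translation":[0,0,-2],"turn":[0,0,0],"claw":0.8},{"translation":[0,0,-2],"turn":[0,0,0],"claw":0.8},{"translation":[0,0,-2],"turn":[0,0,0],"claw":0.8}]'
python3 - <<'E'
from h import *
f=grab('scene','3')
P=cloud(f).reshape(-1,3); c=f['color'].reshape(-1,3).astype(int).reshape(-1,3)
k=(abs(P[:,0]-657)<45)&(abs(P[:,1]-37)<35)&(P[:,2]>20)&(P[:,2]<80); q=P[k]
for z in range(24,80,5):
    m=(q[:,2]>=z)&(q[:,2]<z+5)
    if m.sum()>3: print(z,m.sum(),q[m].min(0).round(0)[:2],q[m].max(0).round(0)[:2])
E
```

```text
t: 8.42
eef_pos: [658.5, 34.9, 103.1]
eef_rot: [-0.034, 1.569, 0.034]
contact_force: [-0.7, -0.0, 4.9]
finger_gap: 36.3
29 52 [622.   2.] [698.  71.]
34 145 [613.   3.] [699.  72.]
39 79 [612.   3.] [700.  72.]
44 88 [621.   2.] [700.  72.]
49 49 [625.   7.] [699.  71.]
54 24 [612.  22.] [685.  70.]
59 32 [647.  17.] [684.  62.]
64 26 [656.  18.] [683.  61.]
69 24 [647.  18.] [685.  62.]
74 27 [647.  23.] [683.  61.]
79 7 [613.  38.] [685.  70.]
```

```bash
python3 -m inch '[{"translation":[0,0,0],"turn":[0,0,0],"claw":0.5},{"translation":[0,0,0],"turn":[0,0,0],"claw":0.4},{"translation":[0,0,0],"turn":[0,0,0],"claw":0.2},{"translation":[0,0,0],"turn":[0,0,0],"claw":0},{"translation":[0,0,0],"turn":[0,0,0],"claw":0},{"translation":[0,0,0],"turn":[0,0,0],"claw":0},{"translation":[0,0,0],"turn":[0,0,0],"claw":0}]'
python3 -m inch '[{"translation":[0,0,10],"turn":[0,0,0],"claw":0},{"translation":[0,0,30],"turn":[0,0,0],"claw":0},{"translation":[0,0,60],"turn":[0,0,0],"claw":0},{"translation":[0,0,90],"turn":[0,0,0],"claw":0},{"translation":[0,0,110],"turn":[0,0,0],"claw":0},{"translation":[-20,-30,110],"turn":[0,0,0],"claw":0},{"translation":[-40,-60,110],"turn":[0,0,0],"claw":0},{"translation":[-65,-95,110],"turn":[0,0,0],"claw":0},{"translation":[-90,-130,100],"turn":[0,0,0],"claw":0},{"translation":[-95,-156,80],"turn":[0,0,0],"claw":0},{"translation":[-95,-156,60],"turn":[0,0,0],"claw":0},{"translation":[-95,-156,50],"turn":[0,0,0],"claw":0}]'
python3 - <<'E'
from h import *
o=r.get_obs(); print(o['eef_pos'].round(1))
f=grab('scene','4')
cv2.imwrite('pics/s4.png',cv2.resize(f['color'][100:300,200:400],(0,0),fx=3,fy=3,interpolation=2))
E
```

```text
t: 9.05
eef_pos: [658.0, 34.7, 102.2]
eef_rot: [-0.034, 1.571, 0.034]
contact_force: [-0.1, 0.9, -0.2]
finger_gap: 85.4
t: 10.05
eef_pos: [561.7, -123.4, 151.6]
eef_rot: [-0.031, 1.571, 0.031]
contact_force: [-0.5, 0.8, 1.0]
finger_gap: 85.3
[ 561.7 -123.4  151.6]
```

View pics/s4.png

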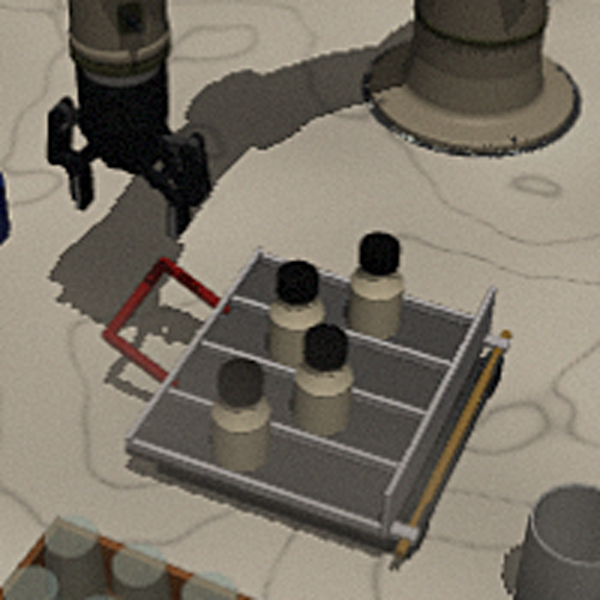

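```bash
python3 -m inch '[{"translation":[1,2,-10],"turn":[0,0,0],"claw":0.5},{"translation":[1,2,-20],"turn":[0,0,0],"claw":0.5},{"translation":[1,2,-30],"turn":[0,0,0],"claw":0.5},{"translation":[1,2,-40],"turn":[0,0,0],"claw":0.5},{"translation":[1,2,-55],"turn":[0,0,0],"claw":0.5},{"translation":[1,2,-70],"turn":[0,0,0],"claw":0.5},{"translation":[1,2,-80],"turn":[0,0,0],"claw":0.5},{"translation":[1,2,-90],"turn":[0,0,0],"claw":0.5},{"translation":[1,2,-97],"turn":[0,0,0],"claw":0.5},{"translation":[1,2,-97],"turn":[0,0,0],"claw":0.5}]'
python3 -m inch '[{"translation":[0,0,0],"turn":[0,0,0],"claw":0.7},{"translation":[0,0,0],"turn":[0,0,0],"claw":0.8},{"translation":[0,0,0],"turn":[0,0,0],"claw":0.9},{"translation":[0,0,0],"turn":[0,0,0],"claw":1},{"translation":[0,0,0],"turn":[0,0,0],"claw":1},{"translation":[0,0,0],"turn":[0,0,0],"claw":1},{"translation":[0,0,0],"turn":[0,0,0],"claw":1},{"translation":[0,0,0],"turn":[0,0,0],"claw":1}]' 50
python3 -c "
import numpy as np
for a in (.05,.1,.15,.2,.25,.3,.35,.4,.44,.46): print(a,np.round([-315*np.cos(a)-45*np.sin(a)+315, -315*-1*np.sin(a)+45*np.cos(a)-45],1))"
```

```text
t: 10.93
eef_pos: [563.4, -119.0, 53.8]
eef_rot: [-0.034, 1.572, 0.034]
contact_force: [-0.5, -0.2, -0.1]
finger_gap: 43.0
t: 11.6
eef_pos: [564.4, -120.3, 56.0]
eef_rot: [-0.034, 1.569, 0.032]
contact_force: [-0.4, -4.9, 3.7]
finger_gap: 10.1
0.05 [-1.9 15.7]
0.1 [-2.9 31.2]
0.15 [-3.2 46.6]
0.2 [-2.7 61.7]
0.25 [-1.3 76.5]
0.3 [ 0.8 91.1]
0.35 [  3.7 105.3]
0.4 [  7.3 119.1]
0.44 [ 10.8 129.9]
0.46 [ 12.8 135.2]
```

```bash
python3 -m inch '[{"translation":[0,0.5,3],"turn":[0,0,0],"claw":1},{"translation":[0,1,7],"turn":[0,0,0],"claw":1},{"translation":[0,2,12],"turn":[0,0,0],"claw":1},{"translation":[0,3,17],"turn":[0,0,0],"claw":1},{"translation":[0,4,22],"turn":[0,0,0],"claw":1},{"translation":[0,5,27],"turn":[0,0,0],"claw":1},{"translation":[0,6,31],"turn":[0,0,0],"claw":1},{"translation":[0,7,35],"turn":[0,0,0],"claw":1},{"translation":[0,8,39],"turn":[0,0,0],"claw":1},{"translation":[0,9,43],"turn":[0,0,0],"claw":1},{"translation":[0,10,46],"turn":[0,0,0],"claw":1},{"translation":[0,11,48],"turn":[0,0,0],"claw":1}]'
python3 - <<'E'
from h import *
f=grab('scene','5')
cv2.imwrite('pics/s5.png',cv2.resize(f['color'][100:300,200:400],(0,0),fx=3,fy=3,interpolation=2))
E
```

```text
t: 12.6
eef_pos: [563.9, -110.0, 103.5]
eef_rot: [-0.034, 1.57, 0.032]
contact_force: [0.6, -10.1, -4.8]
finger_gap: 10.4
```

View pics/s5.png

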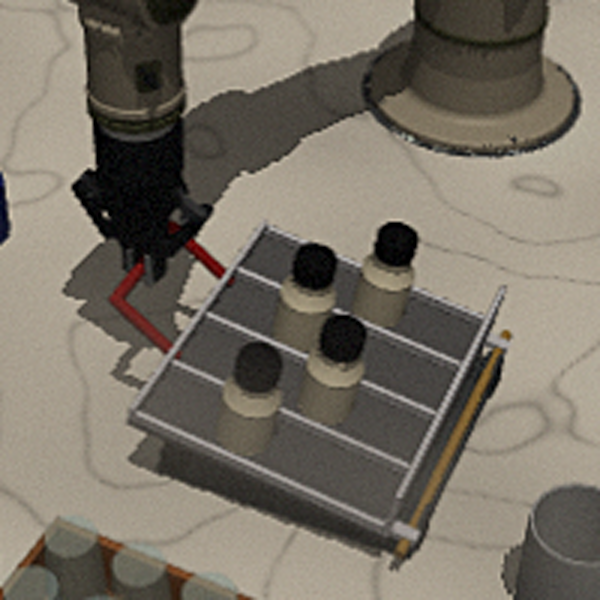

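```bash
python3 -m inch '[{"translation":[0,0.5,4],"turn":[0,0,0],"claw":1},{"translation":[0,1.5,8],"turn":[0,0,0],"claw":1},{"translation":[0,2.5,12],"turn":[0,0,0],"claw":1},{"translation":[0,4,16],"turn":[0,0,0],"claw":1},{"translation":[0,5.5,20],"turn":[0,0,0],"claw":1},{"translation":[0,7,24],"turn":[0,0,0],"claw":1},{"translation":[0,8.5,28],"turn":[0,0,0],"claw":1},{"translation":[0,10,32],"turn":[0,0,0],"claw":1},{"translation":[0,11.5,35],"turn":[0,0,0],"claw":1},{"translation":[0,13,38],"turn":[0,0,0],"claw":1},{"translation":[-1,14.5,41],"turn":[0,0,0],"claw":1},{"translation":[-1,15.5,43],"turn":[0,0,0],"claw":1}]'
python3 -m inch '[{"translation":[0,1,2],"turn":[0,0,0],"claw":1},{"translation":[0,2,4],"turn":[0,0,0],"claw":1},{"translation":[0,3,7],"turn":[0,0,0],"claw":1},{"translation":[0,5,10],"turn":[0,0,0],"claw":1},{"translation":[0,7,14],"turn":[0,0,0],"claw":1},{"translation":[0,9,18],"turn":[0,0,0],"claw":1},{"translation":[0,11,22],"turn":[0,0,0],"claw":1},{"translation":[0,13.5,26],"turn":[0,0,0],"claw":1},{"translation":[0,16,30],"turn":[0,0,0],"claw":1},{"translation":[-1,18.5,34],"turn":[0,0,0],"claw":1},{"translation":[-1,21,38],"turn":[0,0,0],"claw":1},{"translation":[-1,22.5,41],"turn":[0,0,0],"claw":1}]'
python3 -m inch '[{"translation":[0,0,0],"turn":[0,0,0],"claw":1},{"translation":[0,0,0],"turn":[0,0,0],"claw":1},{"translation":[0,0,0],"turn":[0,0,0],"claw":1},{"translation":[0,0,0],"turn":[0,0,0],"claw":1},{"translation":[0,0,0],"turn":[0,0,0],"claw":1},{"translation":[0,0,0],"turn":[0,0,0],"claw":1},{"translation":[0,0,0],"turn":[0,0,0],"claw":1},{"translation":[0,0,0],"turn":[0,0,0],"claw":1},{"translation":[0,0,0],"turn":[0,0,0],"claw":1},{"translation":[0,0,0],"turn":[0,0,0],"claw":1},{"translation":[0,0,0],"turn":[0,0,0],"claw":1},{"translation":[0,0,0],"turn":[0,0,0],"claw":1}]'
python3 - <<'E'
from h import *
f=grab('scene','6')
cv2.imwrite('pics/s6.png',cv2.resize(f['color'][100:300,200:400],(0,0),fx=3,fy=3,interpolation=2))
E
```

```text
t: 13.65
eef_pos: [563.2, -93.8, 146.8]
eef_rot: [-0.034, 1.57, 0.032]
contact_force: [2.3, -7.8, -3.3]
finger_gap: 9.9
t: 14.65
eef_pos: [562.1, -71.3, 188.1]
eef_rot: [-0.035, 1.569, 0.032]
contact_force: [1.0, -5.0, -1.9]
finger_gap: 10.4
t: 15.65
eef_pos: [562.2, -71.4, 187.9]
eef_rot: [-0.034, 1.569, 0.032]
contact_force: [1.0, -7.7, -0.8]
finger_gap: 10.1
```

View pics/s6.png

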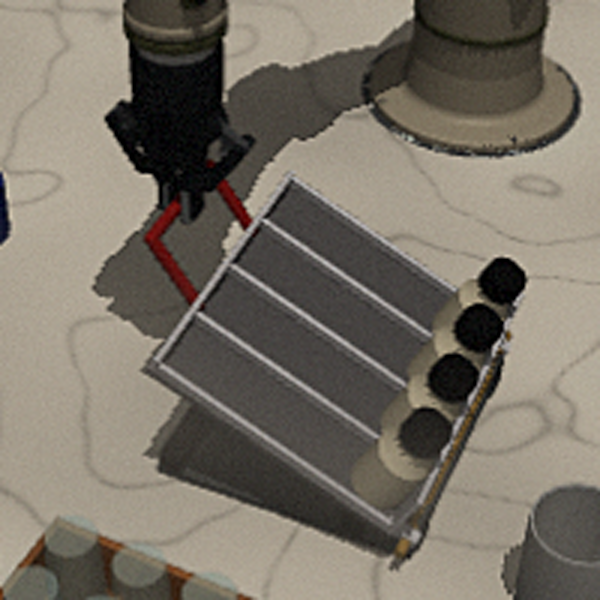

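```bash
python3 -m inch '[{"translation":[0,-1.5,-3],"turn":[0,0,0],"claw":1},{"translation":[0,-4,-7],"turn":[0,0,0],"claw":1},{"translation":[0,-6.5,-11],"turn":[0,0,0],"claw":1},{"translation":[0,-9,-15],"turn":[0,0,0],"claw":1},{"translation":[0,-11.5,-19],"turn":[0,0,0],"claw":1},{"translation":[0,-13.5,-23],"turn":[0,0,0],"claw":1},{"translation":[0,-15.5,-27],"turn":[0,0,0],"claw":1},{"translation":[0,-17.5,-31],"turn":[0,0,0],"claw":1},{"translation":[0,-19.5,-34.5],"turn":[0,0,0],"claw":1},{"translation":[1,-20.5,-37],"turn":[0,0,0],"claw":1},{"translation":[1,-21.5,-39],"turn":[0,0,0],"claw":1},{"translation":[1,-22.5,-41],"turn":[0,0,0],"claw":1}]'
python3 -m inch '[{"translation":[0,-1,-2],"turn":[0,0,0],"claw":1},{"translation":[0,-2.5,-6],"turn":[0,0,0],"claw":1},{"translation":[0,-4,-10],"turn":[0,0,0],"claw":1},{"translation":[0,-5.5,-14],"turn":[0,0,0],"claw":1},{"translation":[0,-7,-18],"turn":[0,0,0],"claw":1},{"translation":[0,-8.5,-22],"turn":[0,0,0],"claw":1},{"translation":[0,-10,-26],"turn":[0,0,0],"claw":1},{"translation":[0,-11.5,-30],"turn":[0,0,0],"claw":1},{"translation":[0,-12.5,-34],"turn":[0,0,0],"claw":1},{"translation":[0,-13.5,-37],"turn":[0,0,0],"claw":1},{"translation":[1,-14.5,-40],"turn":[0,0,0],"claw":1},{"translation":[1,-15.5,-43],"turn":[0,0,0],"claw":1}]'
python3 -m inch '[{"translation":[0,-1,-3],"turn":[0,0,0],"claw":1},{"translation":[0,-2,-6],"turn":[0,0,0],"claw":1},{"translation":[0,-2.5,-9],"turn":[0,0,0],"claw":1},{"translation":[0,-3,-12],"turn":[0,0,0],"claw":1},{"translation":[0,-4,-15],"turn":[0,0,0],"claw":1},{"translation":[0,-4.5,-18],"turn":[0,0,0],"claw":1},{"translation":[0,-5,-21],"turn":[0,0,0],"claw":1},{"translation":[0,-6,-24],"turn":[0,0,0],"claw":1},{"translation":[0,-6.5,-27],"turn":[0,0,0],"claw":1},{"translation":[0,-7,-30],"turn":[0,0,0],"claw":1},{"translation":[0,-7.5,-33],"turn":[0,0,0],"claw":1},{"translation":[0,-8,-35],"turn":[0,0,0],"claw":1}]'
python3 -m inch '[{"translation":[0,0,-1],"turn":[0,0,0],"claw":1},{"translation":[0,-0.5,-3],"turn":[0,0,0],"claw":1},{"translation":[0,-1,-4.5],"turn":[0,0,0],"claw":1},{"translation":[0,-1,-6],"turn":[0,0,0],"claw":1},{"translation":[0,-1.5,-7],"turn":[0,0,0],"claw":1},{"translation":[0,-2,-8],"turn":[0,0,0],"claw":1},{"translation":[0,-2,-9],"turn":[0,0,0],"claw":1},{"translation":[0,-2,-10],"turn":[0,0,0],"claw":1},{"translation":[0,-2.5,-11],"turn":[0,0,0],"claw":1},{"translation":[0,-2.5,-11.5],"turn":[0,0,0],"claw":1},{"translation":[0,-2.5,-12],"turn":[0,0,0],"claw":1},{"translation":[0,-2.5,-12],"turn":[0,0,0],"claw":1}]'
```

```text
t: 16.7
eef_pos: [563.2, -94.0, 146.7]
eef_rot: [-0.034, 1.57, 0.032]
contact_force: [0.1, -6.5, 0.1]
finger_gap: 10.2
t: 17.7
eef_pos: [563.9, -110.0, 103.6]
eef_rot: [-0.034, 1.57, 0.031]
contact_force: [-0.5, -9.0, -0.5]
finger_gap: 10.0
t: 18.7
eef_pos: [564.3, -118.2, 68.5]
eef_rot: [-0.034, 1.569, 0.031]
contact_force: [0.9, -9.4, -2.1]
finger_gap: 9.8
t: 19.7
eef_pos: [564.4, -120.2, 56.6]
eef_rot: [-0.034, 1.569, 0.032]
contact_force: [0.9, -8.3, -2.5]
finger_gap: 10.6
```

```bash
python3 -m inch '[{"translation":[0,0,-0.5],"turn":[0,0,0],"claw":1},{"translation":[0,0,-1],"turn":[0,0,0],"claw":1},{"translation":[0,0,-1.5],"turn":[0,0,0],"claw":1},{"translation":[0,0,-2],"turn":[0,0,0],"claw":1},{"translation":[0,0,-2],"turn":[0,0,0],"claw":1},{"translation":[0,0,-2],"turn":[0,0,0],"claw":1}]'
```

```text
t: 20.2
eef_pos: [564.5, -120.2, 56.1]
eef_rot: [-0.034, 1.569, 0.031]
contact_force: [-2.7, -6.5, 15.5]
finger_gap: 9.9
```

Flat (the base now pushes back with 15 N). Release by opening partway, then rise.

```bash
python3 -m inch '[{"translation":[0,0,1],"turn":[0,0,0],"claw":1},{"translation":[0,0,1],"turn":[0,0,0],"claw":0.9},{"translation":[0,0,1],"turn":[0,0,0],"claw":0.8},{"translation":[0,0,1],"turn":[0,0,0],"claw":0.7},{"translation":[0,0,1],"turn":[0,0,0],"claw":0.6},{"translation":[0,0,1],"turn":[0,0,0],"claw":0.5},{"translation":[0,0,1],"turn":[0,0,0],"claw":0.5},{"translation":[0,0,1],"turn":[0,0,0],"claw":0.5}]'
python3 -m inch '[{"translation":[0,0,5],"turn":[0,0,0],"claw":0.5},{"translation":[0,0,15],"turn":[0,0,0],"claw":0.5},{"translation":[0,0,30],"turn":[0,0,0],"claw":0.5},{"translation":[0,0,50],"turn":[0,0,0],"claw":0.5},{"translation":[0,0,75],"turn":[0,0,0],"claw":0.5},{"translation":[0,0,100],"turn":[0,0,0],"claw":0.5},{"translation":[0,-20,130],"turn":[0,0,0],"claw":0.5},{"translation":[0,-45,150],"turn":[0,0,0],"claw":0.5},{"translation":[0,-70,165],"turn":[0,0,0],"claw":0.5},{"translation":[0,-95,170],"turn":[0,0,0],"claw":0.5},{"translation":[0,-110,170],"turn":[0,0,0],"claw":0.5},{"translation":[0,-110,170],"turn":[0,0,0],"claw":0.5}]'
python3 - <<'E'
from h import *
f=grab('scene','7');g=grab('top','7')
cv2.imwrite('pics/s7.png',cv2.resize(f['color'][60:340,100:470],(0,0),fx=2.1,fy=2.1,interpolation=2))
P=cloud(f).reshape(-1,3);t=P
for x in (454,522,588,657):
    k=(abs(P[:,0]-x)<32)&(P[:,1]>60)&(P[:,1]<180)&(P[:,2]>127)&(P[:,2]<140); print(P[k].mean(0).round(0),P[k].max(0).round(0)[2],k.sum())
c=f['color'].reshape(-1,3).astype(int)
k=(c[:,2]>110)&(c[:,1]<60)&(c[:,0]<60)&(abs(P[:,0]-560)<100)&(P[:,1]<-90)&(P[:,1]>-140); print('red z',np.percentile(P[k][:,2],[5,50,90]).round(0))
E
```

```text
t: 20.87
eef_pos: [564.0, -118.4, 55.3]
eef_rot: [-0.034, 1.571, 0.034]
contact_force: [-0.6, 0.2, 0.4]
finger_gap: 42.8
t: 21.87
eef_pos: [563.3, -232.8, 226.2]
eef_rot: [-0.032, 1.569, 0.029]
contact_force: [-0.1, -0.8, 0.8]
finger_gap: 42.4
[455. 147. 132.] 137.0 122
[521. 149. 132.] 136.0 128
[587. 152. 132.] 138.0 140
[655. 155. 132.] 136.0 151
red z [66. 75. 83.]
```

View pics/s7.png

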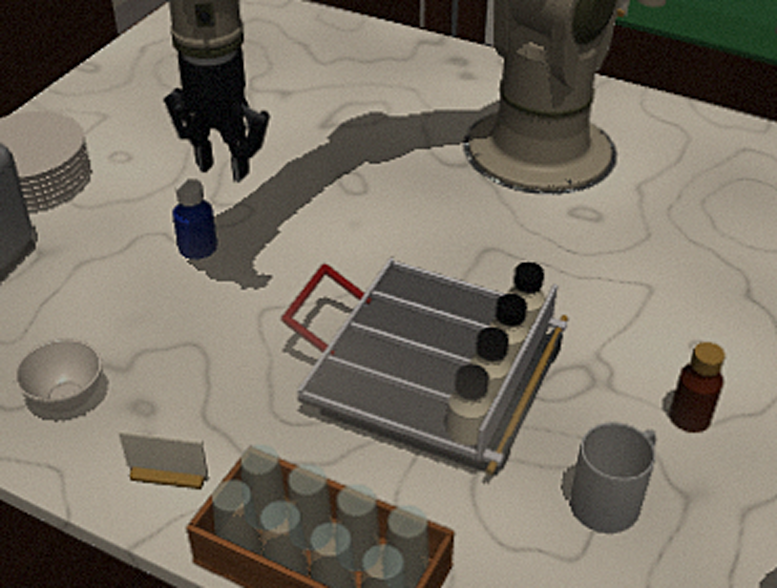

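```bash
python3 -c "
from h import *
print(r.get_obs()['t'],r.sign_off())"
```

```text
the job is handed in; nothing more can be done
21.9667 None
```

The job is done and handed in at about 22 s of the 64 s allowed.

- **Bottle:** I gripped the spare by its cap and stood it in lane 4, the empty lane farthest from the robot.
- **Tilt:** I then lifted the tray by the red handle to about 0.445 rad (25.5°), held it for a second, and lowered it over about 4 s. At the bottom the base pushed back with 15 N, so I let go and backed away.

**Last checks:**
- **Bottles:** All four stand upright, with cap tops at 132 mm. They sit in one straight row parallel to the fence, at y = 147 to 155 mm. That puts them in contact with the fence, within the few mm of camera error.
- **Tray:** The handle bar reads 75 mm high, so the tray is flat.
- **Other things:** The cleaner, syrup and jug look upright and unmoved in the last picture. I did not measure their positions again.
- **Robot:** It is clear of everything, with the contact force close to zero.

No check failed. The two cameras disagreed by about 2 to 4 mm throughout, close to the stated calibration error. The largest contact force reading at the end of a move was about 17 N.

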